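Turn the washed paint palette over and slide it home

ROBOT

A 6-joint arm with a two-finger parallel gripper is mounted at the origin on the work surface. World frame = base frame: x ahead of the robot, y to its left, z up, the work surface at z = 0. Lengths are in m, angles in rad, forces in N, time in s.
With the tool pointing down it reaches from about 0.4 to 0.925 m from the base axis. Payload 12.5 kg.
Tool frame: the origin (TCP) lies midway between the tips of the shut fingers; the grasp point (between the pads) lies 19 mm behind it (bot.hold_point_z is the distance from the TCP to the grasp point, in m); z points along the fingers, y is the direction in which the jaws open and shut (so a half turn about z gives the same grasp; the last joint's range is limited). The gripper opens to 95 mm and grips with 3 to 60 N. Pads are 20 mm wide; open, the fingers measure 119 mm over their backs; the gripper's body (75 mm by 180 mm) begins 59 mm behind the grasp point.
Start: joints at [1.176, 0.491, 1.559, -0, 1.092, -0.106], TCP at [0.178, 0.599, 0.175] pointing down, gripper open.
Joint ranges: [-3.1, 3.1], [-0.84, 2.19], [0.05, 2.79], [-1.13, 4.28], [0.06, 2.93], [-2.69, 2.69]. Speed limits (rad/s): [2.22, 2.22, 2.79, 3.14, 3.14, 3.14].

INTERFACE

Orientations are given as a 3x3 rotation matrix whose columns are the frame's x, y, z axes.
In Python, from bench import bot gives the robot as it stands.
- The arm moves only by the tool drive_tool, never from a script. Its argument "rows" is a list of rows, each a list of 6 numbers: the shift along the tool's x, y, z in cm, then the turn, a rotation vector about the tool's x, y, z in rad. A call has 1 to 12 rows; each row is the pose to reach, as a shift and turn from the pose commanded when the call began, along the tool's axes at that moment; what a row does not reach only later rows make up. A row lasts 1/8 s, in which the tool goes at most 62.5 mm and 10.7 degrees, less where a joint would pass 70% of its speed; a pose out of reach is approached as far as the arm can. A call with a gripper value outside its range is refused whole. "grip" is the gripper command: -1 is fully open, 1 is shut, values between are in proportion, set as the call begins (left out, the last holds). The fingers move at their own pace and stop on an object; the grip force is fixed at half the most. Time passes only in rows, so rows that repeat a pose let the fingers close. It gives the time, the measured TCP pose, the force and the opening at its end, in the units of the state.
- bot.get_state(): the state, without advancing time (a new reading comes with each control period).
- bot.snapshot(name): name is "scene" or "top"; returns the picture (384x512x3 uint8, red, green, blue); there is no depth.
- bot.camera_model(name): a dict with "intrinsics" (3x3 intrinsics, pixels), "view" (4x4, takes a point from world to camera coordinates). Camera axes: x right, y down, z forward; pixel columns grow to the right and rows downward; lengths in m; the calibration is good to about 2 mm. A picture is of the moment at which its call begins. camera_model takes no time and is no camera call.
- bot.hand_in(): hands the job in, once; it reports no verdict.
The state is a dict: "clock": time; "joints": joint angles; "qvel": joint speeds; "tau": joint torques, N m; "eef_pos": TCP position; "eef_rot": TCP orientation; "ft_force": force on the tool from outside, world axes, zero at the start; "ft_torque": the same for the moment, N m; "gripper_width": opening from 0.0 (shut) to 1.0 (fully open).
Only numpy, scipy, OpenCV 4.12 (cv2) and the standard library are available. Lean on these libraries where they do the work, as an engineer would, in place of code of your own. Each camera call takes 0.05 s, during which the arm holds its last target.

TASK

Two small white paint palettes were left to dry on the front ledge of the wooden stand: one already has its wells facing up, the other lies upside down. Turn the upside-down one over so that its wells face up, and put it away flat on the stand's deck in the corner of the L-shaped fence, pushed up against, and square with, both the long back fence and the short end stop, and let go. Leave the other palette, the cup, the brush jar and the ink stone where they are.

Things in the scene. Friction and masses are not known exactly. Their poses are not given: they have to be found in the camera images.
- stand: Low fixed wooden drying stand, 206 mm deep (x) by 330 mm wide (y). Origin: middle of its front edge (the one nearest the robot), at bench level; x runs from the front edge to the back, y to the left, z up. Its front ledge, x = 0 to 56 mm, is 44 mm above the bench; its deck, x = 56 to 206 mm, is 50 mm above the bench. Open air in front of the front edge, down to the bench.
- step_edge (a point): Middle of the top edge of the 6 mm step from ledge to deck; the edge runs along the stand's y. Both palettes start on the ledge, 80 mm side front to back, far end within about 6 mm of the step; 25 to 31 mm overhang the front edge. Lifted from under that overhanging end (lower rim 44 mm above the bench), a palette is stopped by the step and tips over it onto the deck.
- palette_center (a point): Centre (half-way up) of the palette that starts upside down, left or right of the other: rigid white ceramic tray, 80 (own x) by 60 (y) by 16 mm (z), walls and floor 4 mm, about 130 g, three wells in a row along x, open towards its own +z, which points down at the start. Its plain underside has a thin grey foot line.
- other_center (a point): Centre (half-way up) of the other palette, of the same shape and size, already wells up on the ledge, about 0.12 m to one side of the first. To be left alone.
- fence_corner (a point): Inner corner of the fixed L-shaped fence on the deck, at deck level; axes parallel to the stand's. Back fence: inner face at x = 0, running 258 mm to the right (-y); end stop: inner face at y = 0, running 70 mm towards the robot (-x). Both 14 mm high, 12 mm thick. The palette is home with its centre at x = -40, y = -30 mm here, 80 mm side along x, either end first.
- cup: White cup, 64 mm across at the rim, 50 mm high, standing on the bench left of the stand; origin at the centre of its underside. Leave alone.
- jar: Green glass jar with brushes, 72 mm across, 90 mm high (brushes up to 210 mm), on the bench right of the stand; origin at the centre of its underside. Leave alone.
- inkstone: Dark ink stone, 100 x 70 x 22 mm, flat on the bench to the right and nearer the robot; origin at the centre of its underside. Leave alone.

How it is judged:
By the outcome, as a careful person would: the job done as asked, in the order asked, and still so for the second after the job is handed in, with the robot touching nothing.
It also fails if it takes over 64 s, if anything falls off the work surface, if the arm or the gripper's body presses on something with over 40 N, if the wrist force passes 120 N, or if a joint passes its speed limit or range.

## Working session

There is one attempt and no reset: what is moved stays moved. The work goes in short steps, Python scripts to look and compute and a tool call to move; the robot and the scene stay as the last step left them, time stands still between calls to the robot, and variables do not carry over. Pictures are saved under pics/ and viewed, and the job is handed in when it is done.

Besides the shell and the picture viewer there is one more tool, called as name(argument=value, ...) on one line, values as JSON. drive_tool: Moves the arm, as the interface text tells. Its arguments: {"type":"object","properties":{"rows":{"type":"array"},"grip":{"type":"number"}},"required":["rows"]}

```bash
ls; mkdir -p pics; python3 - <<'E'
from bench import bot
import cv2,numpy as np
for n in("scene","top"):
    im=bot.snapshot(n); cv2.imwrite(f"pics/{n}0.png",im[:,:,::-1]); m=bot.camera_model(n); print(n,np.round(m["intrinsics"],1).tolist(),np.round(m["view"],4).tolist())
s=bot.get_state(); print(s["clock"],s["eef_pos"],np.round(s["eef_rot"],3).tolist(),s["gripper_width"],bot.hold_point_z)
E
```

```text
pics
scene [[363.3, 0.0, 255.5], [0.0, 363.3, 190.7], [0.0, 0.0, 1.0]] [[0.638, 0.77, -0.006, -0.2703], [0.4395, -0.3705, -0.8182, -0.2145], [-0.6323, 0.5194, -0.5748, 1.3697], [0.0, 0.0, 0.0, 1.0]]
top [[460.0, 0.0, 256.9], [0.0, 460.0, 183.0], [0.0, 0.0, 1.0]] [[-0.0161, -0.9998, -0.0128, -0.0553], [-0.9938, 0.0174, -0.1094, 0.5243], [0.1096, 0.011, -0.9939, 1.3362], [0.0, 0.0, 0.0, 1.0]]
0.1 [0.17789903 0.59889286 0.17493056] [[-0.959, 0.285, -0.0], [0.285, 0.959, -0.001], [0.0, -0.001, -1.0]] 0.9979286381192248 0.0188
```

View pics/scene0.png

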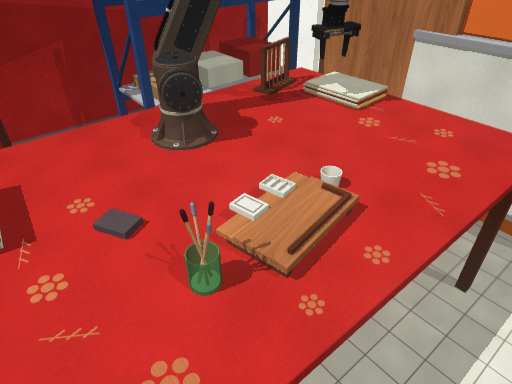

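View pics/top0.png

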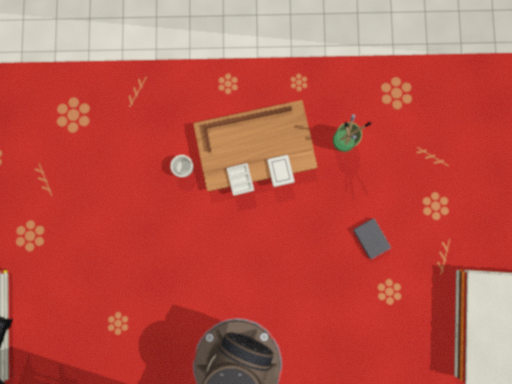

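The right-hand palette, at top-view pixel (281,170), shows the plain underside with its foot line, so it is the upside-down one. The left one at (240,179) shows wells. The fence corner is at the back left, near (207,125).

```bash
cat > h.py <<'E'
import numpy as np,cv2
from bench import bot
def ray(n,uv,z):
    m=bot.camera_model(n);K=np.array(m["intrinsics"]);V=np.array(m["view"])
    R,t=V[:3,:3],V[:3,3];c=-R.T@t
    uv=np.atleast_2d(uv).astype(float)
    d=(R.T@np.linalg.inv(K)@np.c_[uv,np.ones(len(uv))].T).T
    return c+d*((z-c[2])/d[:,2])[:,None]
def proj(n,P):
    m=bot.camera_model(n);K=np.array(m["intrinsics"]);V=np.array(m["view"])
    q=(V[:3,:3]@np.atleast_2d(P).T).T+V[:3,3];q=(K@q.T).T
    return q[:,:2]/q[:,2:]
E
python3 - <<'E'
import cv2,numpy as np
from h import *
im=cv2.imread("pics/top0.png")
c=im[90:205,160:370];cv2.imwrite("pics/t_crop.png",cv2.resize(c,None,fx=3.8,fy=3.8,interpolation=cv2.INTER_CUBIC))
im2=cv2.imread("pics/scene0.png")
c=im2[160:280,205:375];cv2.imwrite("pics/s_crop.png",cv2.resize(c,None,fx=4.7,fy=4.7,interpolation=cv2.INTER_CUBIC))
hsv=cv2.cvtColor(im,cv2.COLOR_BGR2HSV)
print(hsv[130,240],hsv[160,215],hsv[170,281],hsv[200,281],hsv[118,250])
w=((hsv[...,1]<70)&(hsv[...,2]>120)).astype(np.uint8)
w[:100]=0;w[210:]=0;w[:,:160]=0;w[:,370:]=0
for k in cv2.findContours(w,cv2.RETR_EXTERNAL,2)[0]:
    if cv2.contourArea(k)>100: 
        r=cv2.minAreaRect(k);print(r); P=ray("top",cv2.boxPoints(r),.06);print(np.round(P,4).tolist(),P.mean(0))
g=((hsv[...,0]>5)&(hsv[...,0]<25)&(hsv[...,1]>60)).astype(np.uint8); g[:95]=0;g[205:]=0;g[:,:185]=0;g[:,330:]=0
g=g|w*0
ks=max(cv2.findContours(g,cv2.RETR_EXTERNAL,2)[0],key=cv2.contourArea)
r=cv2.minAreaRect(ks);print(r);print(np.round(ray("top",cv2.boxPoints(r),.05),4).tolist())
E
```

```text
[ 13 137 188] [ 14 138 192] [ 28  13 227] [  1 201 183] [ 11 146 122]
((239.79415893554688, 178.67649841308594), (28.376665115356445, 21.585670471191406), 75.96376037597656)
[[0.5667, 0.0252, 0.06], [0.581, -0.036, 0.06], [0.5001, -0.0548, 0.06], [0.486, 0.006, 0.06]] [ 0.53343664 -0.01490587  0.06      ]
((280.2941589355469, 170.17645263671875), (28.619203567504883, 21.82820701599121), 75.96376037597656)
[[0.5898, -0.0927, 0.06], [0.6043, -0.1547, 0.06], [0.5225, -0.1729, 0.06], [0.5082, -0.1113, 0.06]] [ 0.55622976 -0.13288862  0.06      ]
((181.5, 165.5), (21.0, 21.0), 90.0)
[[0.6066, 0.1855, 0.06], [0.6054, 0.124, 0.06], [0.5436, 0.124, 0.06], [0.5447, 0.1852, 0.06]] [0.57506201 0.15467069 0.06      ]
((254.79443359375, 145.6485595703125), (71.94915771484375, 113.8722915649414), 78.11134338378906)
[[0.7059, 0.1264, 0.05], [0.7708, -0.2058, 0.05], [0.5586, -0.2433, 0.05], [0.4954, 0.0832, 0.05]]
```

View pics/t_crop.png

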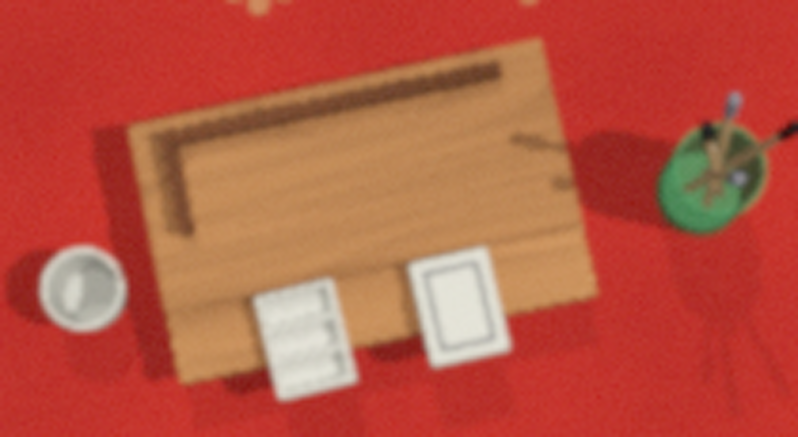

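View pics/s_crop.png

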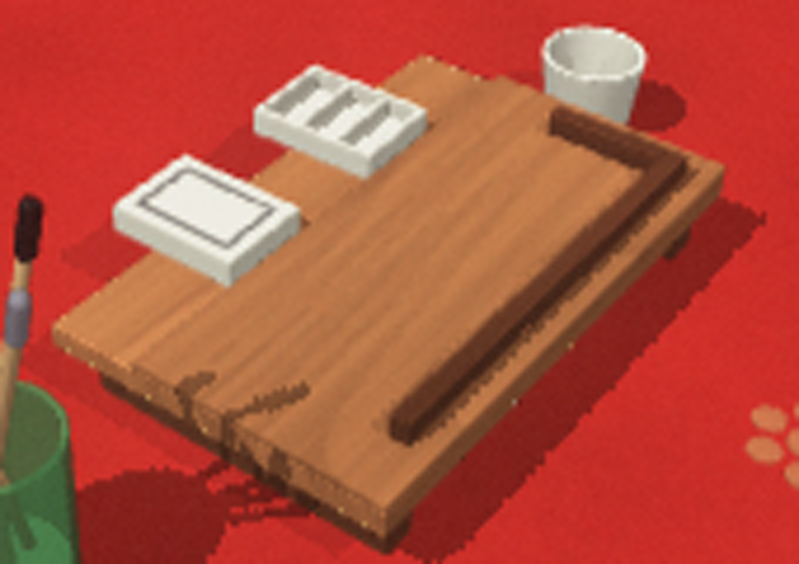

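```bash
python3 - <<'E'
import cv2,numpy as np
from h import *
im=cv2.imread("pics/top0.png");hsv=cv2.cvtColor(im,cv2.COLOR_BGR2HSV).astype(int)
gch=im[...,1].astype(int)
# stand corner guesses and edges; subpixel fit: sample profiles across edge on hue-ish channel G (wood ~130+, red ~45)
G=cv2.GaussianBlur(im[...,1],(3,3),0).astype(np.float32)
def edge(p,q,z,lo=.08,hi=.92,w=5,n=60,name=""):
    p,q=np.array(p,float),np.array(q,float);d=(q-p)/np.linalg.norm(q-p);nn=np.array([-d[1],d[0]])
    pts=[]
    for t in np.linspace(lo,hi,n):
        c=p+t*(q-p);o=np.arange(-w,w+.01,.25);s=c+o[:,None]*nn
        v=cv2.remap(G,s[:,0].astype(np.float32)[None],s[:,1].astype(np.float32)[None],1)[0]
        g=np.abs(np.gradient(v));g[g<g.max()*.5]=0
        if g.max()>2: pts.append(c+(g*o).sum()/g.sum()*nn)
    pts=np.array(pts)
    P=ray("top",pts,z)[:,:2]
    l=cv2.fitLine(P.astype(np.float32),cv2.DIST_HUBER,0,.001,.001).ravel()
    r=np.abs((P-l[2:])@np.array([-l[1],l[0]]));print(name,"ang",np.degrees(np.arctan2(l[1],l[0])),"med res mm",1e3*np.median(r))
    return l
def X(a,b):
    A=np.array([a[:2],-b[:2]]).T;t=np.linalg.solve(A,b[2:]-a[2:]);return a[2:]+t[0]*a[:2]
FL,FR,BR,BL=[(207.4,191),(317.4,168.2),(302.4,100),(194.2,122.9)]
left=edge(FL,BL,.048,name="L");right=edge(FR,BR,.048,name="R");back=edge(BL,BR,.05,name="B")
front=edge((285,175.8),FR,.044,.4,.95,name="Fr") 
for n,a,b in(("FL",front,left),("FR",front,right),("BR",back,right),("BL",back,left)): print(n,X(a,b))
# fence inner edges (top z .064)
k=lambda u,v:(160+u/3.8,90+v/3.8)
fb=edge(k(190,145),k(500,78),.064,w=2.5,name="fence back inner top")
fe=edge(k(183,150),k(193,235),.064,w=2.5,name="fence end inner top")
print("fence corner",X(fb,fe))
E
```

```text
L ang 11.257486 med res mm 0.31352738403287905
R ang 10.870506 med res mm 0.39217819732121456
B ang -79.22713 med res mm 0.348389732221493
Fr ang -78.33129 med res mm 0.33849563528029136
FL [0.49787247 0.08245544]
FR [ 0.5648806  -0.24200702]
BR [ 0.76454896 -0.20366354]
BL [0.70236456 0.12315923]
fence back inner top ang -78.80977 med res mm 0.22980767073312675
fence end inner top ang 10.524193 med res mm 0.2219191455724238
fence corner [0.68272024 0.08032001]
```

```bash
cat >> h.py <<'E'
from scipy.spatial.transform import Rotation as Ro
YAW=np.radians(11.0)
SO=np.array([.5313,-.0797,0])
SX=np.array([np.cos(YAW),np.sin(YAW),0]);SY=np.array([-np.sin(YAW),np.cos(YAW),0])
def W(x,y,z): return SO+SX*x*1e-3+SY*y*1e-3+np.array([0,0,z*1e-3])  # stand mm->world
def S(p): d=np.asarray(p)-SO; return np.array([d@SX,d@SY,d[2]])*1e3
def R(pitch,yaw=0,jawx=False):
    # pitch deg: 0 = down, + = pointing forward (stand +x); yaw deg relative to stand
    B=np.c_[-SX,SY,[0,0,-1]]
    M=Ro.from_rotvec([0,0,np.radians(yaw)]).as_matrix()@B@Ro.from_rotvec([0,-np.radians(pitch),0]).as_matrix()
    return M
def row(p,Rt):
    s=bot.get_state();p0=np.array(s["eef_pos"]);R0=np.array(s["eef_rot"])
    v=np.r_[100*R0.T@(np.asarray(p)-p0),Ro.from_matrix(R0.T@Rt).as_rotvec()]
    return np.round(v,2+0).tolist() if 0 else [round(x,2) for x in v[:3]]+[round(x,3) for x in v[3:]]
def log():
    import json
    s=bot.get_state();print("t",round(s["clock"],2),"stand mm",np.round(S(s["eef_pos"]),1),"z",np.round(s["eef_rot"],3)[:,2],"y",np.round(s["eef_rot"],3)[:,1],"q",np.round(s["joints"],3),"F",np.round(s["ft_force"],1),"w",round(s["gripper_width"],3))
    open("log.jsonl","a").write(json.dumps([list(map(float,s["joints"])),list(map(float,s["eef_pos"])),np.array(s["eef_rot"]).tolist()])+"\n")
E
python3 - <<'E'
from h import *
log();print(row([.42,.30,.24],R(0)));print(row([.44,-.15,.24],R(0)))
E
```

```text
t 0.1 stand mm [-217.4  733.6  174.9] z [-0.    -0.001 -1.   ] y [ 0.285  0.959 -0.001] q [ 1.176  0.491  1.559 -0.     1.092 -0.106] F [ 0.6  0.1 -0.1] w 0.998
[np.float64(-31.72), np.float64(-21.76), np.float64(-6.49), np.float64(-0.001), np.float64(-0.0), np.float64(-0.481)]
[np.float64(-46.45), np.float64(-64.33), np.float64(-6.45), np.float64(-0.001), np.float64(-0.0), np.float64(-0.481)]
```

drive_tool(rows=[[-8, -5.5, -6.5, 0, 0, -0.12], [-16, -11, -6.5, 0, 0, -0.24], [-24, -16.5, -6.5, 0, 0, -0.36], [-31.7, -21.8, -6.5, 0, 0, -0.481], [-31.7, -21.8, -6.5, 0, 0, -0.481], [-35, -30, -6.5, 0, 0, -0.481], [-38, -38, -6.5, 0, 0, -0.481], [-41, -47, -6.5, 0, 0, -0.481], [-44, -56, -6.5, 0, 0, -0.481], [-46.5, -64.3, -6.5, 0, 0, -0.481], [-46.5, -64.3, -6.5, 0, 0, -0.481], [-46.5, -64.3, -6.5, 0, 0, -0.481]], grip=0.5)

```text
clock: 1.6
eef_pos: [0.434, -0.066, 0.2402]
eef_rot: [[-0.982, -0.191, 0.0], [-0.191, 0.982, 0.0], [-0.0, 0.0, -1.0]]
ft_force: [2.1, 0.4, 0.3]
gripper_width: 0.251
```

```bash
python3 -c "
from h import *
log();print(row(W(-60,-57,200),R(0)))"
```

```text
t 1.6 stand mm [-92.9  32.  240.2] z [ 0.  0. -1.] y [-0.191  0.982  0.   ] q [-0.302  0.15   1.894  0.     1.097 -2.065] F [2.1 0.4 0.3] w 0.251
[np.float64(-3.28), np.float64(-8.9), np.float64(4.02), np.float64(0.0), np.float64(0.0), np.float64(0.0)]
```

```bash
python3 -c "
from h import *
for p in (20,45,60): print(p,row(W(-60,-57,190),R(p)))
H=R(45)@np.diag([-1,-1,1]);print(row(W(-60,-57,190),H))"
```

```text
20 [np.float64(-3.28), np.float64(-8.9), np.float64(5.02), np.float64(0.0), np.float64(-0.349), np.float64(0.0)]
45 [np.float64(-3.28), np.float64(-8.9), np.float64(5.02), np.float64(0.0), np.float64(-0.785), np.float64(0.0)]
60 [np.float64(-3.28), np.float64(-8.9), np.float64(5.02), np.float64(0.0), np.float64(-1.047), np.float64(0.0)]
[np.float64(-3.28), np.float64(-8.9), np.float64(5.02), np.float64(1.202), np.float64(0.0), np.float64(-2.902)]
```

drive_tool(rows=[[-2, -4.5, 2.5, 0, -0.175, 0], [-3.3, -8.9, 5, 0, -0.35, 0], [-3.3, -8.9, 5, 0, -0.52, 0], [-3.3, -8.9, 5, 0, -0.69, 0], [-3.3, -8.9, 5, 0, -0.785, 0], [-3.3, -8.9, 5, 0, -0.785, 0], [-3.3, -8.9, 5, 0, -0.785, 0]])

```text
clock: 2.48
eef_pos: [0.5211, -0.0678, 0.2818]
eef_rot: [[-0.776, -0.116, 0.62], [-0.105, 0.993, 0.054], [-0.622, -0.023, -0.783]]
ft_force: [0.8, 0.3, -0.1]
gripper_width: 0.251
```

```bash
python3 -c "
from h import *
log();print(row(W(-60,-57,190),R(45)))"
```

```text
t 2.48 stand mm [ -7.7  13.6 281.8] z [ 0.62   0.054 -0.783] y [-0.116  0.993 -0.023] q [-0.448  0.017  2.124  0.709  0.509 -2.685] F [ 0.8  0.3 -0.1] w 0.251
[np.float64(9.48), np.float64(-7.23), np.float64(4.41), np.float64(-0.068), np.float64(-0.115), np.float64(-0.042)]
```

drive_tool(rows=[[0, 0, 0, 0, 0, 0.18], [0, 0, 0, 0, 0, 0.36], [0, 0, 0, 0, 0, 0.54], [0, 0, 0, 0, 0, 0.72], [0, 0, 0, 0, 0, 0.9], [0, 0, 0, 0, 0, 1.08], [0, 0, 0, 0, 0, 1.26], [0, 0, 0, 0, 0, 1.44], [0, 0, 0, 0, 0, 1.6], [0, 0, 0, 0, 0, 1.78], [0, 0, 0, 0, 0, 1.96]])

```text
clock: 3.85
eef_pos: [0.5212, -0.0684, 0.2811]
eef_rot: [[0.193, 0.761, 0.619], [0.957, -0.286, 0.054], [0.218, 0.582, -0.784]]
ft_force: [0.2, -0.3, 0.7]
gripper_width: 0.25
```

```bash
python3 -c "
from h import *
log();print(row(W(-60,-57,190),R(45)@np.diag([-1,-1,1])))
print(row(W(-80,-57,190),R(60)@np.diag([-1,-1,1])))"
```

```text
t 3.85 stand mm [ -7.8  13.  281.1] z [ 0.619  0.054 -0.784] y [ 0.761 -0.286  0.582] q [-0.449  0.018  2.124  0.708  0.509 -0.719] F [ 0.2 -0.3  0.7] w 0.25
[np.float64(-10.24), np.float64(-5.94), np.float64(4.37), np.float64(-0.008), np.float64(0.142), np.float64(1.132)]
[np.float64(-10.99), np.float64(-7.32), np.float64(3.13), np.float64(-0.157), np.float64(0.375), np.float64(1.127)]
```

drive_tool(rows=[[-2, -1, 1, 0, 0.03, 0.18], [-4, -2, 2, 0, 0.05, 0.36], [-6, -3.5, 3, 0, 0.08, 0.54], [-8, -4.5, 3.5, 0, 0.11, 0.72], [-10.2, -5.9, 4.4, 0, 0.14, 0.9], [-10.2, -5.9, 4.4, -0.008, 0.142, 1.08], [-10.2, -5.9, 4.4, -0.008, 0.142, 1.132], [-10.2, -5.9, 4.4, -0.008, 0.142, 1.132], [-10.2, -5.9, 4.4, -0.008, 0.142, 1.132]])

```text
clock: 4.97
eef_pos: [0.4841, -0.1475, 0.1903]
eef_rot: [[0.693, 0.196, 0.694], [0.142, -0.981, 0.135], [0.707, 0.005, -0.707]]
ft_force: [0.7, -0.1, -0.4]
gripper_width: 0.257
```

```bash
python3 -c "
from h import *
log();print(row(W(-60,-57,190),R(45)@np.diag([-1,-1,1])))
print(row(W(-70,-57,100),R(45)@np.diag([-1,-1,1])))"
```

```text
t 4.97 stand mm [-59.2 -57.5 190.3] z [ 0.694  0.135 -0.707] y [ 0.196 -0.981  0.005] q [-0.817  0.206  2.321  1.405  0.652 -0.644] F [ 0.7 -0.1 -0.4] w 0.257
[np.float64(-0.07), np.float64(-0.05), np.float64(-0.03), np.float64(-0.0), np.float64(0.0), np.float64(0.007)]
[np.float64(-7.14), np.float64(-0.1), np.float64(5.63), np.float64(-0.0), np.float64(0.0), np.float64(0.007)]
```

```bash
python3 -c "
from h import *
F=np.diag([-1,-1,1])
print(row(W(-70,-58,100),R(45)@F));print(row(W(-70,-58,22),R(45)@F));print(row(W(-28,-58,22),R(45)@F))"
```

```text
[np.float64(-7.14), np.float64(0.0), np.float64(5.63), np.float64(-0.0), np.float64(0.0), np.float64(0.007)]
[np.float64(-12.66), np.float64(-0.03), np.float64(11.14), np.float64(-0.0), np.float64(0.0), np.float64(0.007)]
[np.float64(-9.69), np.float64(-0.01), np.float64(14.11), np.float64(-0.0), np.float64(0.0), np.float64(0.007)]
```

drive_tool(rows=[[-3.5, 0, 2.8, 0, 0, 0], [-7.1, 0, 5.6, 0, 0, 0], [-10, 0, 8.5, 0, 0, 0], [-12.7, 0, 11.1, 0, 0, 0], [-12.7, 0, 11.1, 0, 0, 0], [-12.7, 0, 11.1, 0, 0, 0], [-12.7, 0, 11.1, 0, 0, 0]], grip=0.75)

```text
clock: 5.85
eef_pos: [0.4733, -0.1506, 0.0238]
eef_rot: [[0.692, 0.195, 0.695], [0.142, -0.981, 0.134], [0.708, 0.006, -0.706]]
ft_force: [0.5, 0.5, 0.6]
gripper_width: 0.123
```

```bash
python3 -c "
from h import *
log()
F=np.diag([-1,-1,1])
for p in ((-70,-58,22),(-28,-58,22)): print(row(W(*p),R(45)@F))
for n in('scene','top'):
    im=bot.snapshot(n);cv2.imwrite(f'pics/{n}1.png',im[:,:,::-1])
im=cv2.imread('pics/scene1.png')[110:290,180:400]
cv2.imwrite('pics/s1c.png',cv2.resize(im,None,fx=3.3,fy=3.3))"
```

```text
t 5.85 stand mm [-70.5 -58.5  23.8] z [ 0.695  0.134 -0.706] y [ 0.195 -0.981  0.006] q [-0.849  0.68   2.491  2.128  0.802 -1.615] F [0.5 0.5 0.6] w 0.123
[np.float64(-0.09), np.float64(-0.05), np.float64(0.16), np.float64(0.002), np.float64(-0.002), np.float64(0.007)]
[np.float64(2.87), np.float64(-0.03), np.float64(3.13), np.float64(0.002), np.float64(-0.002), np.float64(0.007)]
```

View pics/s1c.png

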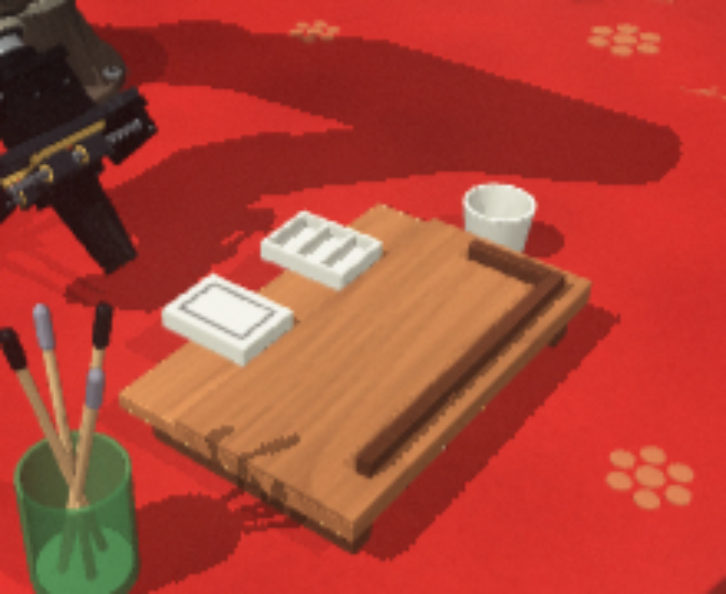

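drive_tool(rows=[[1.5, 0, 1.5, 0, 0, 0], [2.9, 0, 3.1, 0, 0, 0], [2.9, 0, 3.1, 0, 0, 0], [2.9, 0, 3.1, 0, 0, 0]])

```text
clock: 6.45
eef_pos: [0.5139, -0.1418, 0.0209]
eef_rot: [[0.693, 0.195, 0.694], [0.14, -0.981, 0.135], [0.707, 0.004, -0.707]]
ft_force: [0.2, -0.6, -0.5]
gripper_width: 0.125
```

```bash
python3 -c "
from h import *
log()
F=np.diag([-1,-1,1])
for p in ((-26,-58,26),(-24,-58,36),(-22,-58,48),(-18,-58,60),(-12,-58,72),(-4,-58,84),(6,-58,94)): print(row(W(*p),R(45)@F))
for n in('scene','top'):
    im=bot.snapshot(n);cv2.imwrite(f'pics/{n}2.png',im[:,:,::-1])
im=cv2.imread('pics/scene2.png')[110:290,180:400]
cv2.imwrite('pics/s2c.png',cv2.resize(im,None,fx=3.3,fy=3.3))"
```

```text
t 6.45 stand mm [-28.9 -57.7  20.9] z [ 0.694  0.135 -0.707] y [ 0.195 -0.981  0.004] q [-0.742  0.679  2.418  2.17   0.759 -1.523] F [ 0.2 -0.6 -0.5] w 0.125
[np.float64(0.57), np.float64(0.04), np.float64(-0.15), np.float64(-0.0), np.float64(0.0), np.float64(0.005)]
[np.float64(1.42), np.float64(0.04), np.float64(-0.72), np.float64(-0.0), np.float64(0.0), np.float64(0.005)]
[np.float64(2.41), np.float64(0.05), np.float64(-1.43), np.float64(-0.0), np.float64(0.0), np.float64(0.005)]
[np.float64(3.54), np.float64(0.05), np.float64(-1.99), np.float64(-0.0), np.float64(0.0), np.float64(0.005)]
[np.float64(4.81), np.float64(0.06), np.float64(-2.42), np.float64(-0.0), np.float64(0.0), np.float64(0.005)]
[np.float64(6.23), np.float64(0.07), np.float64(-2.7), np.float64(-0.0), np.float64(0.0), np.float64(0.005)]
[np.float64(7.64), np.float64(0.08), np.float64(-2.7), np.float64(-0.0), np.float64(0.0), np.float64(0.005)]
```

View pics/s2c.png

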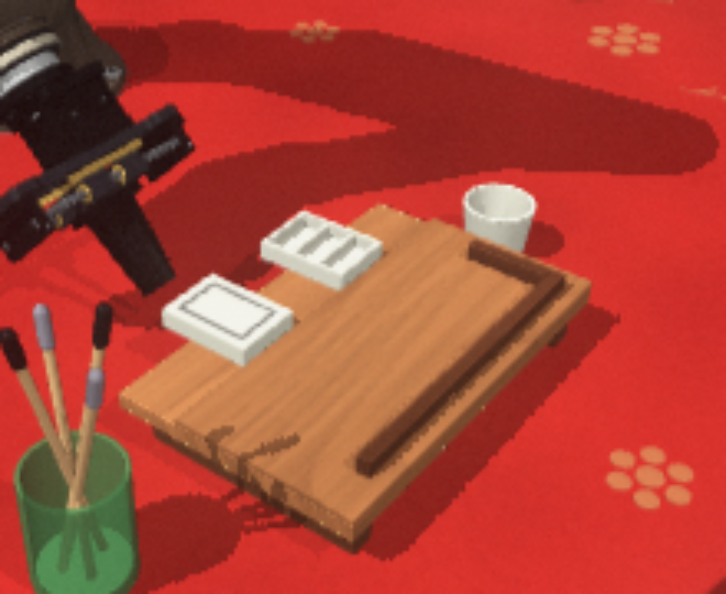

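drive_tool(rows=[[0.5, 0, -0.1, 0, 0, 0], [0.9, 0, -0.2, 0, 0, 0], [1.4, 0, -0.7, 0, 0, 0], [1.9, 0, -1.2, 0, 0, 0], [2.3, 0, -1.45, 0, 0, 0], [2.8, 0, -1.7, 0, 0, 0], [3.3, 0, -1.95, 0, 0, 0], [3.75, 0, -2.2, 0, 0, 0], [4.2, 0, -2.3, 0, 0, 0], [4.7, 0, -2.5, 0, 0, 0], [4.7, 0, -2.5, 0, 0, 0]])

```text
clock: 7.92
eef_pos: [0.5298, -0.1388, 0.0717]
eef_rot: [[0.693, 0.194, 0.694], [0.14, -0.981, 0.135], [0.707, 0.004, -0.707]]
ft_force: [0.5, -0.1, 0.8]
gripper_width: 0.124
```

```bash
cat > look.py <<'E'
import sys
from h import *
log();k=sys.argv[1]
a=bot.snapshot('scene')[:,:,::-1];b=bot.snapshot('top')[:,:,::-1]
a=cv2.resize(a[130:290,200:390],None,fx=2.1,fy=2.1,interpolation=cv2.INTER_CUBIC);b2=cv2.resize(b[90:210,160:370],(399,228),interpolation=cv2.INTER_CUBIC)
cv2.imwrite(f'pics/raw_top_{k}.png',b)
o=np.zeros((336,800,3),np.uint8);o[:,:399]=a[:336,:399];o[:228,401:800]=b2;cv2.imwrite(f'pics/{k}.png',o)
E
python3 look.py l3
```

```text
t 7.92 stand mm [-12.7 -57.7  71.7] z [ 0.694  0.135 -0.707] y [ 0.194 -0.981  0.004] q [-0.705  0.537  2.364  2.01   0.657 -1.266] F [ 0.5 -0.1  0.8] w 0.124
```

View pics/l3.png

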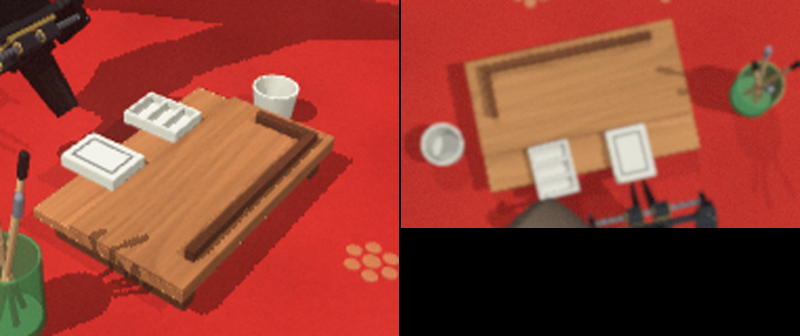

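```bash
python3 -c "
from h import *
print(S(ray('top',[285.8,185.8],.072)[0]),proj('top',[W(-12.7,-57.7,71.7),W(-26,-57,60),W(-26,-57,44)]))
im=cv2.imread('pics/raw_top_l3.png')[150:225,240:330];cv2.imwrite('pics/z3.png',cv2.resize(im,None,fx=8,fy=8,interpolation=cv2.INTER_CUBIC))"
```

```text
[-34.81218678 -62.01647069  72.        ] [[282.68313636 178.63292367]
 [283.25092384 183.62516676]
 [283.01060475 184.2153698 ]]
```

View pics/z3.png

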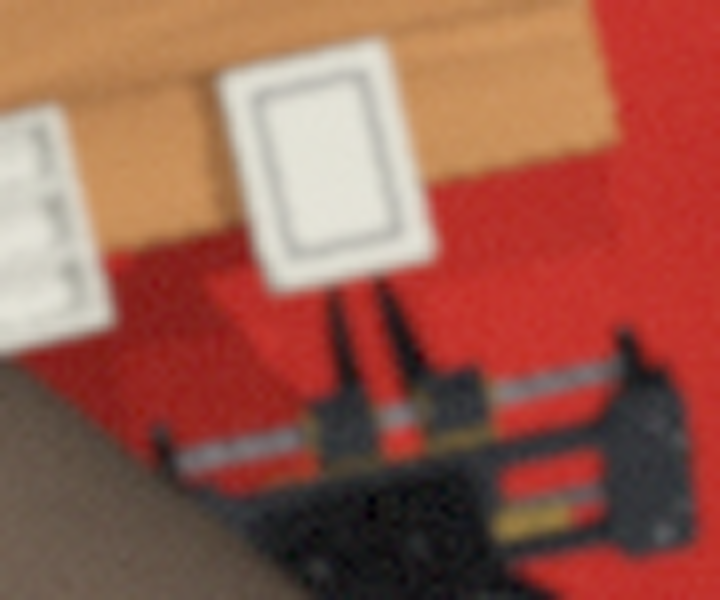

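```bash
python3 -c "
from h import *
log()
a=bot.snapshot('scene')[:,:,::-1];cv2.imwrite('pics/scene4.png',a)
b=cv2.imread('pics/scene0.png')
o=np.hstack([cv2.resize(i[120:240,205:295],None,fx=4.4,fy=4.4,interpolation=cv2.INTER_CUBIC) for i in (b,a)]);cv2.imwrite('pics/z4.png',o)
print(proj('scene',[W(-12.7,-57.7,71.7),W(-26,-57,60),W(-26,-57,44)]))"
```

```text
t 8.03 stand mm [-12.9 -57.6  71.3] z [ 0.694  0.135 -0.707] y [ 0.194 -0.981  0.003] q [-0.706  0.537  2.365  2.01   0.657 -1.267] F [-0.4  0.9  0.8] w 0.125
[[239.87404956 195.07224601]
 [236.31533081 196.73891592]
 [236.53880737 201.71483089]]
```

View pics/z4.png

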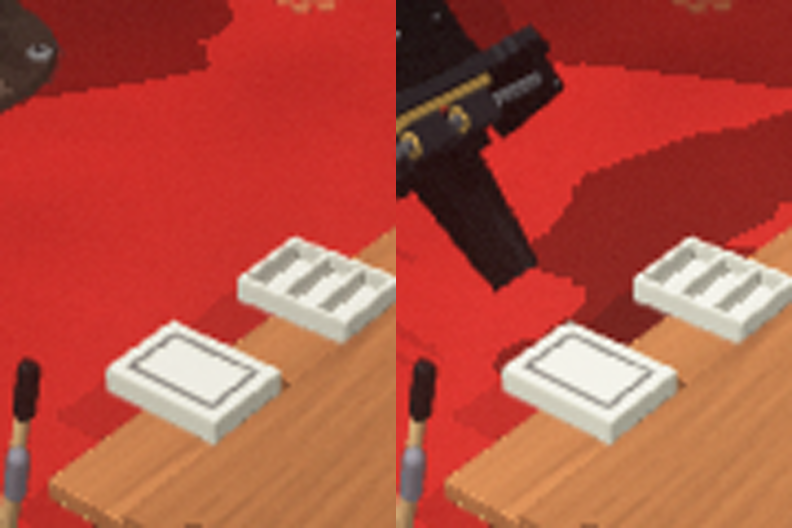

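```bash
python3 -c "
from h import *
def P(n):
    m=bot.camera_model(n);return np.array(m['intrinsics'])@np.array(m['view'])[:3]
X=cv2.triangulatePoints(P('scene'),P('top'),np.array([[231.],[183.]]),np.array([[284.],[186.]]));X=X[:3,0]/X[3];print(X,S(X),proj('scene',X),proj('top',X))
# palette top corners two view, front-left... 
A=ray('top',[[267.4,158.9],[273.5,186.6]],.06);print([S(a) for a in A],proj('scene',A))
"
```

```text
[ 0.50468036 -0.14254245  0.097595  ] [-38.12146311 -56.60858658  97.59499702] [[232.31191259 182.90073582]] [[284.62103468 186.40201758]]
[array([ 54.40064282, -27.26790306,  60.        ]), array([-28.59798138, -27.57667455,  60.        ])] [[268.09277568 203.14435372]
 [243.04628132 191.2483581 ]]
```

```bash
python3 -c "
from h import *
for yy in (-45,-58,-70):
  for n,uv in (('scene',[232.6,183]),('scene',[228.2,185.9]),('scene',[237,180.2]),('top',[287,186]),('top',[282,186])):
    a=S(ray(n,uv,.0)[0]);b=S(ray(n,uv,.2)[0]);t=(yy-a[1])/(b[1]-a[1]);print(yy,n,uv,a+t*(b-a) if n=='scene' else (a,b))
"
```

```text
-45 scene [232.6, 183] [-48.30982068 -45.          86.93050057]
-45 scene [228.2, 185.9] [-64.89025314 -45.          70.74667988]
-45 scene [237, 180.2] [-32.35450783 -45.         102.20841335]
-45 top [287, 186] (array([-29.5902547 , -70.51390726,   0.        ]), array([-47.64498533, -55.90902899, 200.        ]))
-45 top [282, 186] (array([-26.44927945, -55.73291234,   0.        ]), array([-44.95768397, -43.26296063, 200.        ]))
-58 scene [232.6, 183] [-35.78889087 -58.          99.0021772 ]
-58 scene [228.2, 185.9] [-51.98682382 -58.          83.19170646]
-58 scene [237, 180.2] [-20.20165645 -58.         113.92763872]
-58 top [287, 186] (array([-29.5902547 , -70.51390726,   0.        ]), array([-47.64498533, -55.90902899, 200.        ]))
-58 top [282, 186] (array([-26.44927945, -55.73291234,   0.        ]), array([-44.95768397, -43.26296063, 200.        ]))
-70 scene [232.6, 183] [-24.23110951 -70.         110.14526332]
-70 scene [228.2, 185.9] [-40.07596598 -70.          94.67942331]
-70 scene [237, 180.2] [ -8.9836398  -70.         124.74538521]
-70 top [287, 186] (array([-29.5902547 , -70.51390726,   0.        ]), array([-47.64498533, -55.90902899, 200.        ]))
-70 top [282, 186] (array([-26.44927945, -55.73291234,   0.        ]), array([-44.95768397, -43.26296063, 200.        ]))
```

```bash
python3 -c "
from h import *
z=np.array([.694,.135,-.707])
for t in (W(-28.9,-57.7,20.9),W(-70.5,-58.5,23.8),W(-12.7,-57.7,71.7)): print([np.round(proj('scene',t-z*k)[0],1).tolist() for k in (0,.02,.036)])
t=np.array([.178,.599,.175]);y=np.array([.285,.959,0]);print([np.round(proj('scene',t+s*y*.055+[0,0,k])[0],1).tolist() for s in(-1,1) for k in (0,.02,.036)])
a=cv2.imread('pics/scene0.png')[0:80,290:380];cv2.imwrite('pics/z5.png',cv2.resize(a,None,fx=6,fy=6,interpolation=cv2.INTER_CUBIC))
"
```

```text
[[235.9, 208.4], [231.7, 202.1], [228.3, 197.1]]
[[224.1, 201.8], [220.0, 195.6], [216.7, 190.6]]
[[239.9, 195.1], [235.5, 188.5], [232.0, 183.2]]
[[318.8, 68.2], [319.3, 63.1], [319.7, 59.0], [342.1, 64.9], [342.7, 59.9], [343.3, 55.8]]
```

View pics/z5.png

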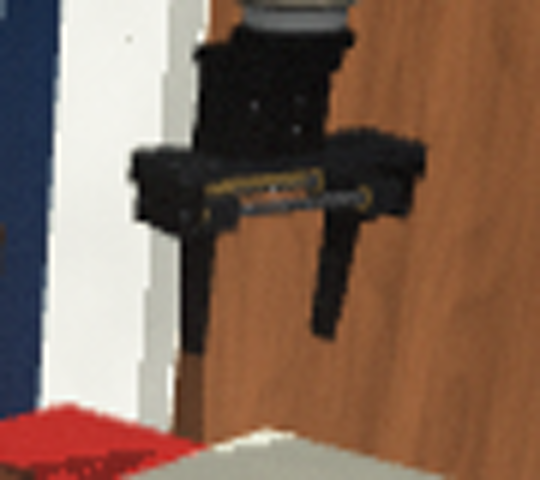

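The images show the real fingertips about 35 mm behind the reported TCP along the tool z axis. This holds in four pictures, so the fingers passed in front of the palette without touching it. I'll correct for that offset and go lower.

drive_tool(rows=[[-2.7, 0, 0.8, 0, 0, 0], [-5.5, 0, 1.7, 0, 0, 0], [-6.2, 0, 2.7, 0, 0, 0], [-6.8, 0, 3.7, 0, 0, 0], [-6.8, 0, 3.7, 0, 0, 0], [-6.8, 0, 3.7, 0, 0, 0]])

```text
clock: 8.82
eef_pos: [0.5082, -0.1432, -0.0027]
eef_rot: [[0.693, 0.195, 0.694], [0.14, -0.981, 0.135], [0.707, 0.004, -0.707]]
ft_force: [-0.1, -0.0, 0.4]
gripper_width: 0.126
```

```bash
sed -i 's/^log();k/log();print("tip",np.round(S(np.array(bot.get_state()["eef_pos"])-.035*np.array(bot.get_state()["eef_rot"])[:,2]),1));k/' look.py; python3 look.py l5
```

```text
t 8.82 stand mm [-34.8 -57.9  -2.7] z [ 0.694  0.135 -0.707] y [ 0.195 -0.981  0.004] q [-0.756  0.75   2.433  2.225  0.81  -1.622] F [-0.1 -0.   0.4] w 0.126
tip [-59.5 -57.9  22.1]
```

View pics/l5.png

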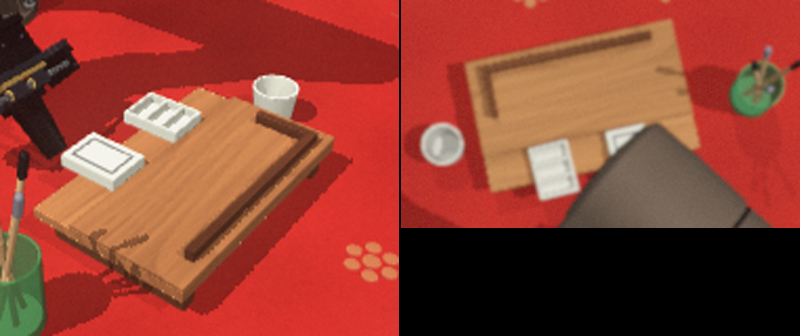

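drive_tool(rows=[[1.2, 0, 1.2, 0, 0, 0], [2.3, 0, 2.3, 0, 0, 0], [2.6, 0, 2.1, 0, 0, 0], [2.9, 0, 1.9, 0, 0, 0], [3.3, 0, 1.6, 0, 0, 0], [3.7, 0, 1.3, 0, 0, 0], [4.2, 0, 1.0, 0, 0, 0], [4.6, 0, 0.7, 0, 0, 0], [5.3, 0, 0.4, 0, 0, 0], [5.9, 0, 0.1, 0, 0, 0], [6.5, 0, -0.1, 0, 0, 0], [6.5, 0, -0.1, 0, 0, 0]])

```text
clock: 10.42
eef_pos: [0.5528, -0.1343, 0.0442]
eef_rot: [[0.693, 0.195, 0.694], [0.14, -0.981, 0.135], [0.707, 0.004, -0.707]]
ft_force: [-0.9, 0.2, -1.1]
gripper_width: 0.126
```

```bash
python3 look.py l6
```

```text
t 10.43 stand mm [ 10.7 -57.7  44.2] z [ 0.694  0.135 -0.707] y [ 0.195 -0.981  0.004] q [-0.656  0.615  2.335  2.121  0.671 -1.346] F [-0.9  0.2 -1.1] w 0.126
tip [-14.1 -57.7  69. ]
```

View pics/l6.png

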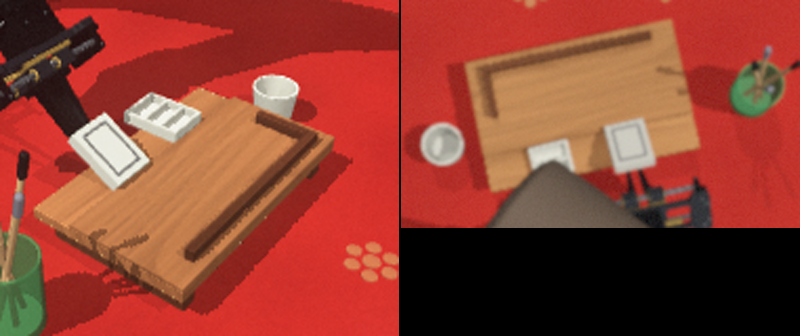

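drive_tool(rows=[[0.7, 0, -0.1, 0, 0, 0], [1.4, 0, -0.2, 0, 0, 0], [2.1, 0, -0.3, 0, 0, 0], [2.8, 0, -0.2, 0, 0, 0], [3.5, 0, -0.1, 0, 0, 0], [4.2, 0, 0, 0, 0, 0], [4.8, 0, 0.3, 0, 0, 0], [5.5, 0, 0.6, 0, 0, 0], [6.1, 0, 0.85, 0, 0, 0], [6.1, 0, 0.85, 0, 0, 0]])

```text
clock: 11.78
eef_pos: [0.6011, -0.1245, 0.081]
eef_rot: [[0.693, 0.195, 0.694], [0.14, -0.981, 0.135], [0.707, 0.004, -0.707]]
ft_force: [0.5, 0.1, -0.0]
gripper_width: 0.124
```

```bash
python3 look.py l7
```

```text
t 11.78 stand mm [ 60.  -57.3  81. ] z [ 0.694  0.135 -0.707] y [ 0.195 -0.981  0.004] q [-0.566  0.543  2.222  1.991  0.561 -1.081] F [ 0.5  0.1 -0. ] w 0.124
tip [ 35.2 -57.3 105.7]
```

View pics/l7.png

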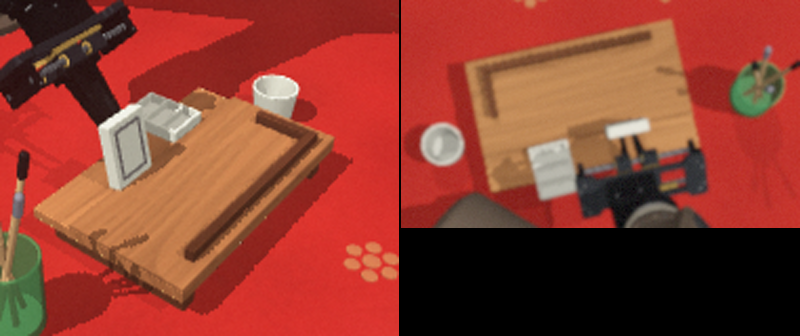

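drive_tool(rows=[[0.5, 0, 0.4, 0, 0, 0], [0.9, 0, 0.8, 0, 0, 0], [1.4, 0, 1.2, 0, 0, 0], [1.8, 0, 1.6, 0, 0, 0], [2.2, 0, 2.1, 0, 0, 0], [2.6, 0, 2.5, 0, 0, 0], [3.0, 0, 3.0, 0, 0, 0], [3.0, 0, 3.0, 0, 0, 0]])

```text
clock: 12.88
eef_pos: [0.6426, -0.1163, 0.0807]
eef_rot: [[0.693, 0.195, 0.694], [0.14, -0.981, 0.135], [0.707, 0.003, -0.707]]
ft_force: [-1.7, 0.9, 0.0]
gripper_width: 0.126
```

```bash
python3 look.py l8
```

```text
t 12.88 stand mm [102.3 -57.1  80.7] z [ 0.694  0.135 -0.707] y [ 0.195 -0.981  0.003] q [-0.5    0.568  2.137  1.976  0.513 -0.993] F [-1.7  0.9  0. ] w 0.126
tip [ 77.6 -57.1 105.4]
```

View pics/l8.png

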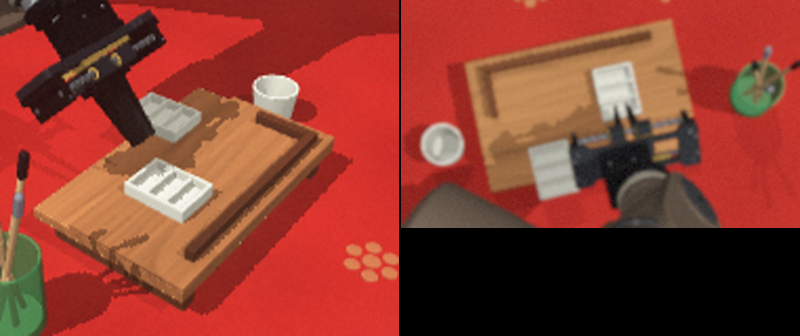

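The palette is now wells up on the deck. I'll back off, point the tool down and measure.

```bash
cat >> h.py <<'E'
F=np.diag([-1,-1,1.])
def rt(x,y,z,pitch=0,yaw=0):
    Rt=R(pitch,yaw)@F; return [float(v) for v in row(W(x,y,z)+.035*Rt[:,2],Rt)]
E
python3 -c "
from h import *
print(rt(60,-57,150,45),rt(-20,-57,150))"
```

```text
[1.94, -0.0, -4.37, -0.0, 0.001, 0.005] [-6.2, -0.05, -11.04, 0.002, -0.785, 0.005]
```

drive_tool(rows=[[1.0, 0, -2.2, 0, 0, 0], [1.9, 0, -4.4, 0, 0, 0], [-0.7, 0, -6, 0, -0.15, 0], [-2.5, 0, -8, 0, -0.32, 0], [-4.5, 0, -9.5, 0, -0.5, 0], [-6.2, 0, -11, 0, -0.68, 0], [-6.2, 0, -11, 0, -0.785, 0.005], [-6.2, 0, -11, 0, -0.785, 0.005], [-6.2, 0, -11, 0, -0.785, 0.005]])

```text
clock: 14.1
eef_pos: [0.5226, -0.1411, 0.1155]
eef_rot: [[0.982, 0.188, -0.004], [0.188, -0.982, -0.005], [-0.005, 0.005, -1.0]]
ft_force: [0.5, -0.4, -0.3]
gripper_width: 0.125
```

```bash
python3 look.py l9; cat > meas.py <<'E'
import sys
from h import *
im=cv2.imread(sys.argv[1]);hsv=cv2.cvtColor(im,cv2.COLOR_BGR2HSV)
w=((hsv[...,1]<75)&(hsv[...,2]>110)).astype(np.uint8)
w[:95]=0;w[210:]=0;w[:,:195]=0;w[:,330:]=0
w=cv2.morphologyEx(w,cv2.MORPH_CLOSE,np.ones((5,5)))
for k in cv2.findContours(w,cv2.RETR_EXTERNAL,2)[0]:
    if cv2.contourArea(k)>150:
        r=cv2.minAreaRect(k);B=cv2.boxPoints(r);z=.066 if r[0][1]<163 else .06
        P=np.array([S(p) for p in ray("top",B,z)]);e=P[1]-P[0];f=P[2]-P[1];L=e if np.linalg.norm(e)>np.linalg.norm(f) else f
        a=np.degrees(np.arctan2(L[1],L[0]));a=(a+90)%180-90
        print("c",np.round(P.mean(0)[:2],1),"size",np.round([np.linalg.norm(e),np.linalg.norm(f)],1),"ang",round(a,1))
E
python3 meas.py pics/raw_top_l9.png; python3 meas.py pics/top0.png
```

```text
t 14.1 stand mm [-20.2 -58.6 115.5] z [-0.004 -0.005 -1.   ] y [ 0.188 -0.982  0.005] q [-0.382  0.446  1.831 -0.008  0.866  1.005] F [ 0.5 -0.4 -0.3] w 0.125
tip [-20.1 -58.4 150.5]
c [14.6 49.8] size [91.1 83.8] ang -87.8
c [ 45.  -90.9] size [ 63.3 110.2] ang 59.2
c [130.4 -56.2] size [64.3 46. ] ang 89.4
c [14.5 63.5] size [63.5 84.5] ang 2.1
c [ 14.5 -56.8] size [64.5 84.5] ang 0.5
```

View pics/l9.png

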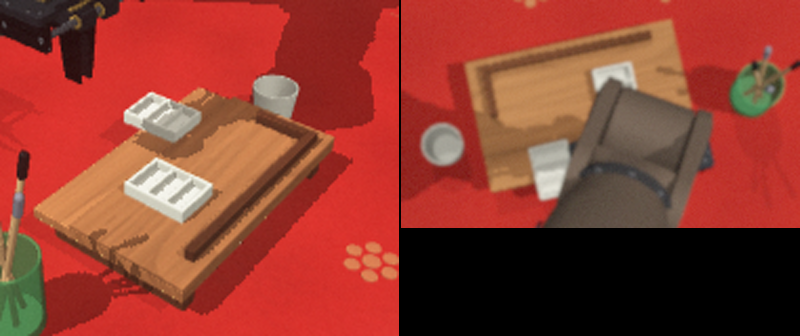

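```bash
python3 -c "
from h import *
im=bot.snapshot('scene')[:,:,::-1].copy()
for z in(.066,):
  q=np.array([[127,188],[155,160],[212,186],[183,217]])/2.1+[200,130]
  print([np.round(S(p)[:2],0).tolist() for p in ray('scene',q,z)])
for p in((45,-57,120),(48,-57,57),(86,-57,57)): print(rt(*p))"
```

```text
[[84.0, -95.0], [78.0, -35.0], [156.0, -33.0], [161.0, -95.0]]
[6.39, 0.01, 2.94, 0.001, -0.001, 0.001]
[6.68, 0.01, 9.24, 0.001, -0.001, 0.001]
[10.48, 0.01, 9.24, 0.001, -0.001, 0.001]
```

drive_tool(rows=[[3.2, 0, 1.5, 0, 0, 0], [6.4, 0, 3, 0, 0, 0], [6.4, 0, 6, 0, 0, 0], [6.5, 0, 9.2, 0, 0, 0], [6.5, 0, 9.2, 0, 0, 0], [7.3, 0, 9.2, 0, 0, 0], [8.0, 0, 9.2, 0, 0, 0], [8.7, 0, 9.2, 0, 0, 0], [9.4, 0, 9.2, 0, 0, 0], [10, 0, 9.2, 0, 0, 0], [10.5, 0, 9.2, 0, 0, 0], [10.5, 0, 9.2, 0, 0, 0]])

```text
clock: 15.75
eef_pos: [0.6266, -0.12, 0.0226]
eef_rot: [[0.982, 0.19, 0.001], [0.19, -0.982, -0.001], [0.0, 0.002, -1.0]]
ft_force: [-0.2, 1.5, -0.4]
gripper_width: 0.123
```

```bash
python3 look.py l10;python3 meas.py pics/raw_top_l10.png
```

```text
t 15.75 stand mm [ 85.9 -57.8  22.6] z [ 0.001 -0.001 -1.   ] y [ 0.19  -0.982  0.002] q [-0.292  0.683  1.661 -0.002  0.796  1.089] F [-0.2  1.5 -0.4] w 0.123
tip [ 85.8 -57.7  57.6]
c [159.9 -79.5] size [52.2 96.1] ang 63.5
```

View pics/l10.png

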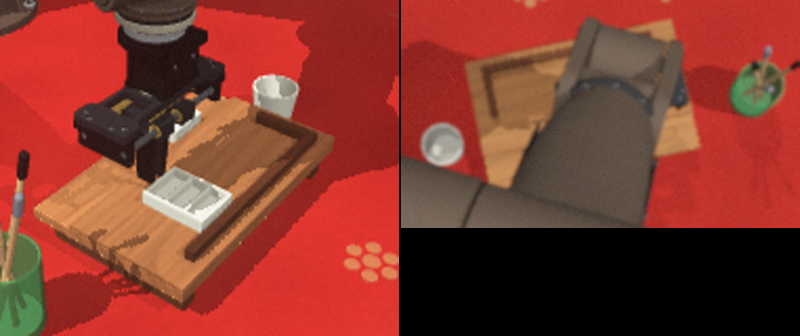

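```bash
python3 -c "
from h import *
for a in((70,-57,57,0,0),(70,-60,140,0,0),(110,-100,140,0,45),(136,-118,140,0,90),(136,-118,57,0,90)): print(rt(*a))"
```

```text
[-1.55, -0.07, 0.06, 0.001, -0.0, -0.001]
[-1.54, 0.24, -8.24, 0.001, -0.0, -0.001]
[2.46, 4.23, -8.24, 0.001, 0.001, -0.786]
[5.06, 6.03, -8.23, 0.001, 0.001, -1.572]
[5.06, 6.02, 0.07, 0.001, 0.001, -1.572]
```

drive_tool(rows=[[-1.5, 0, 0, 0, 0, 0], [-1.5, 0.2, -4, 0, 0, 0], [-1.5, 0.2, -8.2, 0, 0, 0], [-0.5, 1.2, -8.2, 0, 0, -0.18], [0.5, 2.2, -8.2, 0, 0, -0.36], [1.5, 3.2, -8.2, 0, 0, -0.54], [2.5, 4.2, -8.2, 0, 0, -0.72], [3.2, 5, -8.2, 0, 0, -0.9], [4, 5.5, -8.2, 0, 0, -1.08], [5, 6, -8.2, 0, 0, -1.26], [5, 6, -8.2, 0, 0, -1.44], [5, 6, -8.2, 0, 0, -1.571]], grip=0.25)

```text
clock: 17.35
eef_pos: [0.6856, -0.1697, 0.1045]
eef_rot: [[-0.195, 0.981, -0.001], [0.981, 0.195, -0.001], [-0.001, -0.001, -1.0]]
ft_force: [-0.4, 0.8, -0.3]
gripper_width: 0.377
```

```bash
python3 look.py l11;python3 meas.py pics/raw_top_l11.png; python3 -c "
from h import *
for a in((136,-118,57,0,90),(136,0,57,0,90),(136,45,57,0,90)): print(rt(*a))"
```

```text
t 17.35 stand mm [ 134.3 -117.8  104.5] z [-0.001 -0.001 -1.   ] y [ 0.981  0.195 -0.001] q [-0.336  0.674  1.41  -0.002  1.057 -0.531] F [-0.4  0.8 -0.3] w 0.377
tip [ 134.3 -117.8  139.5]
c [ 164.  -188.4] size [122.6  61.7] ang -31.2
[-0.01, 0.17, 8.26, -0.001, 0.001, 0.0]
[11.79, 0.17, 8.25, -0.001, 0.001, 0.0]
[16.29, 0.17, 8.24, -0.001, 0.001, 0.0]
```

View pics/l11.png

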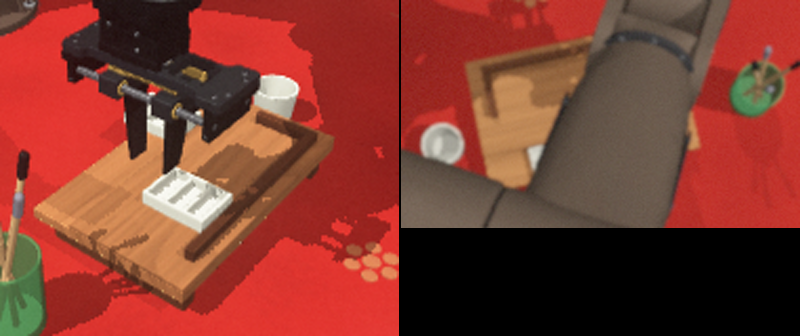

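```bash
python3 -c "
from h import *
q=[W(134.3+d,-117.8,139.5) for d in(-24,0,24)]+[W(x,y,66) for x,y in((96,-86),(96,-26),(176,-26),(176,-86))]+[W(134+d,-118,57) for d in(-24,24)]
print(np.round((proj('scene',q)-[200,130])*2.1,0).tolist())
im=bot.snapshot('scene')[:,:,::-1];cv2.imwrite('pics/z12.png',cv2.resize(im[190:260,250:330],None,fx=8,fy=8,interpolation=cv2.INTER_CUBIC))"
```

```text
[[133.0, 154.0], [152.0, 163.0], [171.0, 172.0], [140.0, 188.0], [172.0, 163.0], [231.0, 190.0], [200.0, 219.0], [132.0, 214.0], [168.0, 234.0]]
```

View pics/z12.png

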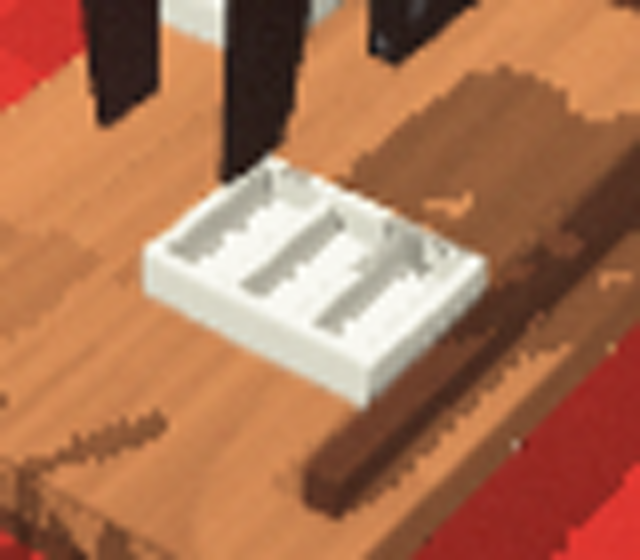

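drive_tool(rows=[[0, 0.2, 4, 0, 0, 0], [0, 0.2, 8.2, 0, 0, 0], [0, 0.2, 8.2, 0, 0, 0], [1.5, 0.2, 8.2, 0, 0, 0], [3, 0.2, 8.2, 0, 0, 0], [4.5, 0.2, 8.2, 0, 0, 0], [6, 0.2, 8.2, 0, 0, 0], [7.5, 0.2, 8.2, 0, 0, 0], [9, 0.2, 8.2, 0, 0, 0], [10.5, 0.2, 8.2, 0, 0, 0], [12, 0.2, 8.2, 0, 0, 0], [12, 0.2, 8.2, 0, 0, 0]])

```text
clock: 19.0
eef_pos: [0.6652, -0.0499, 0.0224]
eef_rot: [[-0.191, 0.982, -0.001], [0.982, 0.191, -0.001], [-0.001, -0.001, -1.0]]
ft_force: [-0.1, -0.2, 0.6]
gripper_width: 0.376
```

```bash
python3 look.py l12; python3 -c "
from h import *
for a in((136,45,57,0,90),(136,57,57,0,90)): print(rt(*a))"
```

```text
t 19.0 stand mm [137.2   3.7  22.4] z [-0.001 -0.001 -1.   ] y [ 0.982  0.191 -0.001] q [-1.730e-01  7.170e-01  1.581e+00 -1.000e-03  8.440e-01 -3.650e-01] F [-0.1 -0.2  0.6] w 0.376
tip [137.2   3.7  57.4]
[4.25, -0.13, 0.03, -0.001, 0.001, -0.0]
[5.45, -0.13, 0.03, -0.001, 0.001, -0.0]
```

View pics/l12.png

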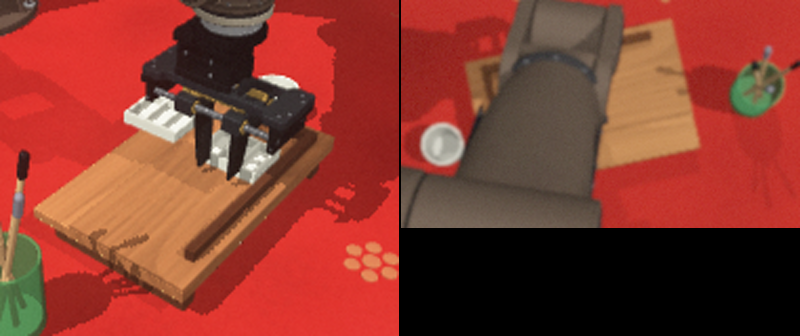

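drive_tool(rows=[[1.2, -0.1, 0, 0, 0, 0], [2.4, -0.1, 0, 0, 0, 0], [3.5, -0.1, 0, 0, 0, 0], [4.3, -0.1, 0, 0, 0, 0], [4.8, -0.1, 0, 0, 0, 0], [5.1, -0.1, 0, 0, 0, 0], [5.1, -0.1, 0, 0, 0, 0]])

```text
clock: 19.98
eef_pos: [0.6551, -0.0014, 0.0226]
eef_rot: [[-0.19, 0.982, 0.0], [0.982, 0.19, -0.001], [-0.001, -0.0, -1.0]]
ft_force: [0.3, -0.5, -0.2]
gripper_width: 0.374
```

drive_tool(rows=[[0.15, 0, 0, 0, 0, 0], [0.3, 0, 0, 0, 0, 0], [0.3, 0, 0, 0, 0, 0]])

```text
clock: 20.35
eef_pos: [0.6549, 0.0008, 0.0227]
eef_rot: [[-0.19, 0.982, 0.001], [0.982, 0.19, -0.002], [-0.002, 0.001, -1.0]]
ft_force: [1.1, -4.3, -0.6]
gripper_width: 0.377
```

```bash
python3 look.py l13; python3 -c "
from h import *
im=bot.snapshot('scene')[:,:,::-1];cv2.imwrite('pics/z13.png',cv2.resize(im[170:240,280:370],None,fx=8,fy=8,interpolation=cv2.INTER_CUBIC))"
```

```text
t 20.35 stand mm [136.7  55.4  22.7] z [ 0.001 -0.002 -1.   ] y [0.982 0.19  0.001] q [-0.099  0.702  1.616 -0.003  0.822 -0.288] F [ 1.1 -4.3 -0.6] w 0.377
tip [136.7  55.5  57.7]
```

View pics/z13.png

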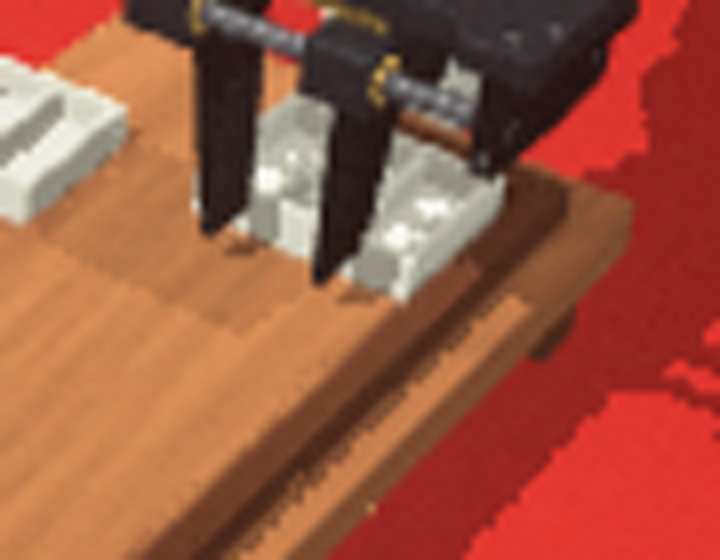

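drive_tool(rows=[[0.1, 0, 0, 0, 0, 0], [0.1, 0, 0, 0, 0, 0]])

```text
clock: 20.75
eef_pos: [0.6549, 0.0009, 0.0228]
eef_rot: [[-0.19, 0.982, 0.002], [0.982, 0.19, -0.003], [-0.003, 0.001, -1.0]]
ft_force: [2.2, -9.9, 0.5]
gripper_width: 0.37
```

```bash
python3 -c "
from h import *
log()
for a in((137,40,57,0,90),(137,40,150,0,90),(50,40,150,0,90)): print(rt(*a))"
```

```text
t 20.75 stand mm [136.8  55.6  22.8] z [ 0.002 -0.003 -1.   ] y [0.982 0.19  0.001] q [-0.098  0.702  1.616 -0.004  0.822 -0.286] F [ 2.2 -9.9  0.5] w 0.37
[-1.56, 0.03, 0.09, 0.001, 0.003, -0.001]
[-1.59, 0.03, -9.21, 0.001, 0.003, -0.001]
[-1.6, -8.67, -9.22, 0.001, 0.003, -0.001]
```

drive_tool(rows=[[-1, 0, 0, 0, 0, 0], [-1.5, 0, -4.5, 0, 0, 0], [-1.6, 0, -9.2, 0, 0, 0], [-1.6, -4, -9.2, 0, 0, 0], [-1.6, -8.7, -9.2, 0, 0, 0], [-1.6, -8.7, -9.2, 0, 0, 0]], grip=1)

```text
clock: 21.5
eef_pos: [0.5694, -0.0299, 0.115]
eef_rot: [[-0.189, 0.982, -0.001], [0.982, 0.189, -0.001], [-0.001, -0.001, -1.0]]
ft_force: [0.5, -0.4, -0.2]
gripper_width: 0.006
```

```bash
python3 look.py l14; python3 -c "
from h import *
for a in((76,98,140,0,90),(76,98,57,0,90),(84,98,57,0,90)): print(rt(*a))
im=bot.snapshot('scene')[:,:,::-1];cv2.imwrite('pics/z14.png',cv2.resize(im[150:240,260:370],None,fx=7,fy=6.6,interpolation=cv2.INTER_CUBIC))"
```

```text
t 21.5 stand mm [ 46.9  41.6 115. ] z [-0.001 -0.001 -1.   ] y [ 0.982  0.189 -0.001] q [-1.680e-01  4.830e-01  1.762e+00 -1.000e-03  8.980e-01 -3.570e-01] F [ 0.5 -0.4 -0.2] w 0.006
tip [ 46.9  41.6 150. ]
[5.69, 2.61, 1.0, 0.001, 0.001, -0.001]
[5.7, 2.6, 9.3, 0.001, 0.001, -0.001]
[5.7, 3.4, 9.3, 0.001, 0.001, -0.001]
```

View pics/z14.png

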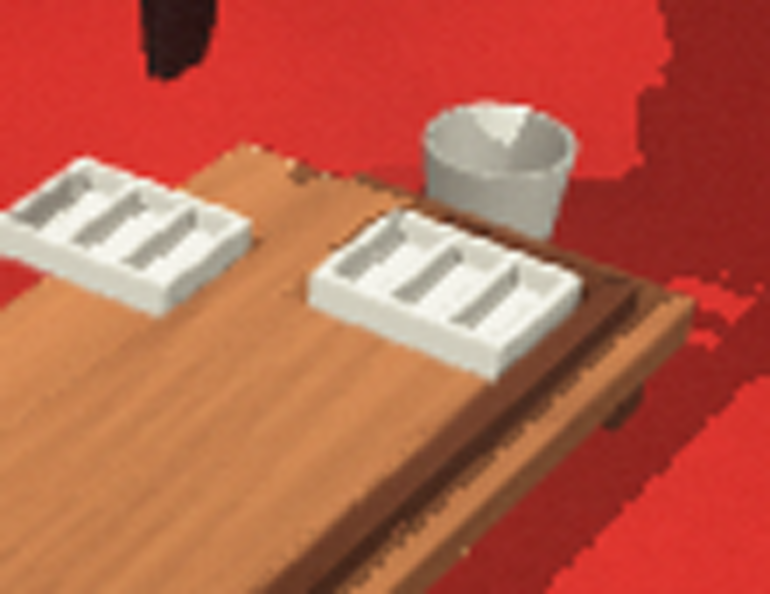

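drive_tool(rows=[[2.8, 1.3, 0.5, 0, 0, 0], [5.7, 2.6, 1, 0, 0, 0], [5.7, 2.6, 5, 0, 0, 0], [5.7, 2.6, 9.3, 0, 0, 0], [5.7, 2.6, 9.3, 0, 0, 0], [5.7, 2.8, 9.3, 0, 0, 0], [5.7, 3.0, 9.3, 0, 0, 0], [5.7, 3.2, 9.3, 0, 0, 0], [5.7, 3.4, 9.3, 0, 0, 0], [5.7, 3.4, 9.3, 0, 0, 0]])

```text
clock: 22.9
eef_pos: [0.5947, 0.0326, 0.0217]
eef_rot: [[-0.19, 0.982, 0.001], [0.982, 0.19, -0.002], [-0.002, 0.0, -1.0]]
ft_force: [-0.4, -0.7, 0.9]
gripper_width: 0.007
```

drive_tool(rows=[[0, 0.1, 0, 0, 0, 0], [0, 0.2, 0, 0, 0, 0], [0, 0.3, 0, 0, 0, 0], [0, 0.3, 0, 0, 0, 0]])

```text
clock: 23.4
eef_pos: [0.5975, 0.0332, 0.0215]
eef_rot: [[-0.19, 0.982, 0.0], [0.982, 0.19, -0.002], [-0.001, -0.0, -1.0]]
ft_force: [-0.6, 0.2, -0.5]
gripper_width: -0.001
```

```bash
python3 look.py l15
```

```text
t 23.4 stand mm [86.5 98.2 21.5] z [ 0.    -0.002 -1.   ] y [ 0.982  0.19  -0.   ] q [-0.054  0.642  1.765 -0.002  0.734 -0.244] F [-0.6  0.2 -0.5] w -0.001
tip [86.5 98.2 56.5]
```

View pics/l15.png

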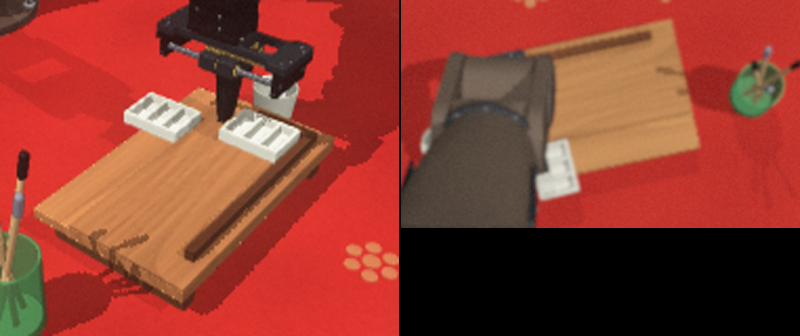

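Nearly there. I'll keep pushing in small steps until I feel the fence.

drive_tool(rows=[[0, 0.1, 0, 0, 0, 0], [0, 0.2, 0, 0, 0, 0], [0, 0.2, 0, 0, 0, 0]])

```text
clock: 23.88
eef_pos: [0.5995, 0.0336, 0.0215]
eef_rot: [[-0.19, 0.982, 0.0], [0.982, 0.19, -0.001], [-0.001, -0.0, -1.0]]
ft_force: [-0.8, -0.7, 0.5]
gripper_width: 0.008
```

drive_tool(rows=[[0, 0.1, 0, 0, 0, 0], [0, 0.2, 0, 0, 0, 0], [0, 0.2, 0, 0, 0, 0]])

```text
clock: 24.25
eef_pos: [0.6014, 0.034, 0.0215]
eef_rot: [[-0.19, 0.982, 0.0], [0.982, 0.19, -0.001], [-0.001, -0.0, -1.0]]
ft_force: [0.1, -0.3, 0.5]
gripper_width: 0.004
```

drive_tool(rows=[[0, 0.1, 0, 0, 0, 0], [0, 0.2, 0, 0, 0, 0], [0, 0.2, 0, 0, 0, 0]])

```text
clock: 24.62
eef_pos: [0.6034, 0.0343, 0.0215]
eef_rot: [[-0.19, 0.982, 0.0], [0.982, 0.19, -0.002], [-0.002, -0.0, -1.0]]
ft_force: [-0.3, 0.1, 0.4]
gripper_width: 0.0
```

drive_tool(rows=[[0, 0.1, 0, 0, 0, 0], [0, 0.2, 0, 0, 0, 0], [0, 0.2, 0, 0, 0, 0]])

```text
clock: 25.0
eef_pos: [0.6054, 0.0347, 0.0215]
eef_rot: [[-0.19, 0.982, 0.0], [0.982, 0.19, -0.001], [-0.001, -0.0, -1.0]]
ft_force: [-0.4, -0.2, 0.3]
gripper_width: 0.004
```

```bash
python3 look.py l16; python3 -c "
from h import *
im=bot.snapshot('scene')[:,:,::-1];cv2.imwrite('pics/z16.png',cv2.resize(im[150:240,260:370],None,fx=7,fy=6.6,interpolation=cv2.INTER_CUBIC))"
```

```text
t 25.0 stand mm [94.5 98.2 21.5] z [ 0.    -0.001 -1.   ] y [ 0.982  0.19  -0.   ] q [-0.051  0.651  1.745 -0.002  0.746 -0.24 ] F [-0.4 -0.2  0.3] w 0.004
tip [94.5 98.2 56.5]
```

View pics/z16.png

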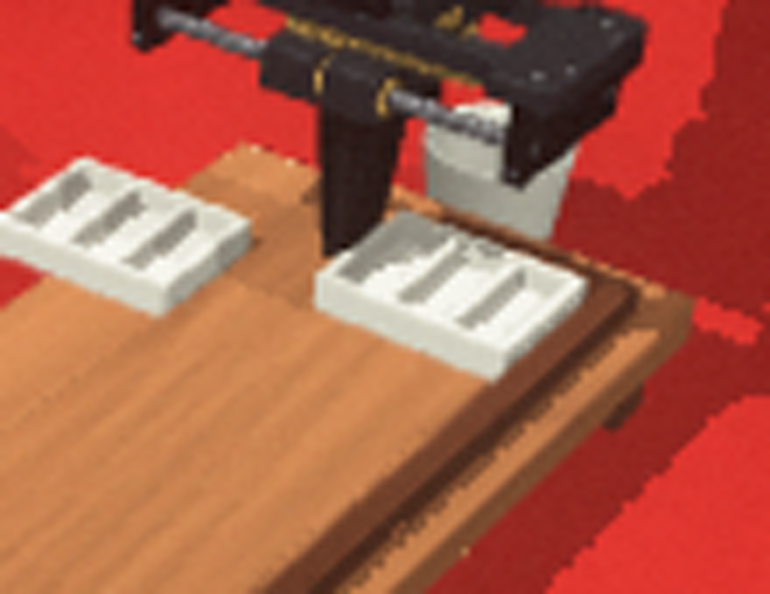

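drive_tool(rows=[[0, 0.1, 0, 0, 0, 0], [0, 0.15, 0, 0, 0, 0], [0, 0.15, 0, 0, 0, 0]])

```text
clock: 25.52
eef_pos: [0.6068, 0.035, 0.0215]
eef_rot: [[-0.19, 0.982, 0.0], [0.982, 0.19, -0.001], [-0.002, -0.0, -1.0]]
ft_force: [-0.7, 0.0, 0.1]
gripper_width: -0.001
```

drive_tool(rows=[[0, 0.1, 0, 0, 0, 0], [0, 0.15, 0, 0, 0, 0], [0, 0.15, 0, 0, 0, 0]])

```text
clock: 25.9
eef_pos: [0.6083, 0.0353, 0.0215]
eef_rot: [[-0.19, 0.982, 0.0], [0.982, 0.19, -0.001], [-0.002, 0.0, -1.0]]
ft_force: [-0.1, -0.8, 0.1]
gripper_width: 0.003
```

drive_tool(rows=[[0, 0.1, 0, 0, 0, 0], [0, 0.15, 0, 0, 0, 0], [0, 0.15, 0, 0, 0, 0]])

```text
clock: 26.28
eef_pos: [0.6095, 0.0355, 0.0215]
eef_rot: [[-0.19, 0.982, -0.0], [0.982, 0.19, -0.002], [-0.001, -0.001, -1.0]]
ft_force: [-2.5, -0.5, 0.9]
gripper_width: 0.003
```

```bash
python3 look.py l17; python3 -c "
from h import *
im=bot.snapshot('scene')[:,:,::-1];cv2.imwrite('pics/z17.png',cv2.resize(im[150:240,260:370],None,fx=7,fy=6.6,interpolation=cv2.INTER_CUBIC))"
```

```text
t 26.27 stand mm [98.8 98.2 21.5] z [-0.    -0.002 -1.   ] y [ 0.982  0.19  -0.001] q [-0.049  0.655  1.734 -0.002  0.753 -0.239] F [-2.5 -0.5  0.9] w 0.003
tip [98.8 98.2 56.5]
```

View pics/z17.png

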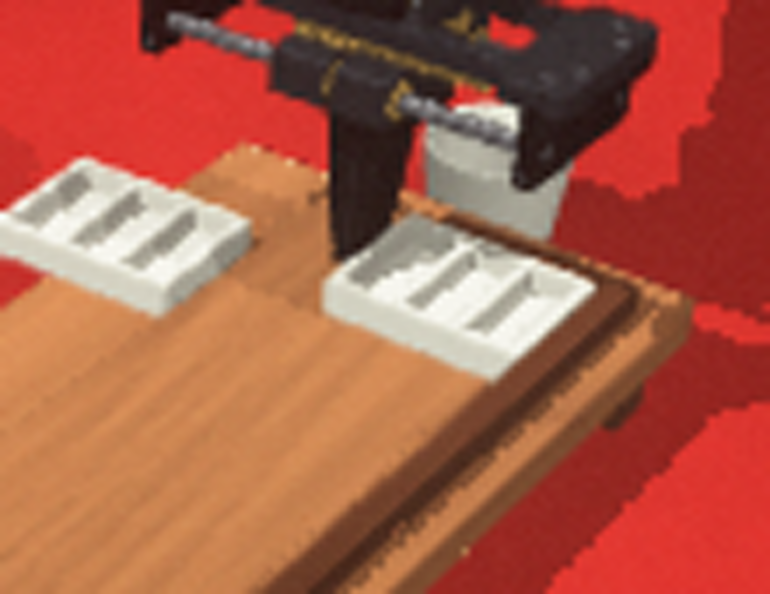

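drive_tool(rows=[[0, 0.1, 0, 0, 0, 0], [0, 0.15, 0, 0, 0, 0], [0, 0.15, 0, 0, 0, 0]])

```text
clock: 26.8
eef_pos: [0.6095, 0.0355, 0.0215]
eef_rot: [[-0.19, 0.982, -0.004], [0.982, 0.19, -0.002], [-0.001, -0.004, -1.0]]
ft_force: [-9.6, -3.3, 6.0]
gripper_width: 0.005
```

drive_tool(rows=[[0, 0.1, 0, 0, 0, 0], [0, 0.1, 0, 0, 0, 0]])

```text
clock: 27.05
eef_pos: [0.6094, 0.0355, 0.0214]
eef_rot: [[-0.19, 0.982, -0.006], [0.982, 0.19, -0.002], [-0.001, -0.006, -1.0]]
ft_force: [-14.4, -5.3, 9.4]
gripper_width: 0.003
```

```bash
python3 -c "
from h import *
log()
for a in((80,98,57,0,90),(80,98,140,0,90),(136,30,140,0,90),(137,30,57,0,90)): print(rt(*a))"
```

```text
t 27.05 stand mm [98.7 98.2 21.4] z [-0.006 -0.002 -1.   ] y [ 0.982  0.19  -0.006] q [-0.049  0.657  1.729 -0.003  0.761 -0.238] F [-14.4  -5.3   9.4] w 0.003
[-0.02, -1.87, -0.04, -0.006, 0.001, -0.001]
[-0.03, -1.92, -8.34, -0.006, 0.001, -0.001]
[-6.83, 3.69, -8.37, -0.006, 0.001, -0.001]
[-6.82, 3.83, -0.07, -0.006, 0.001, -0.001]
```

drive_tool(rows=[[0, -1.0, 0, 0, 0, 0], [0, -1.9, 0, 0, 0, 0], [0, -1.9, -4, 0, 0, 0], [0, -1.9, -8.3, 0, 0, 0], [-3.5, 1, -8.3, 0, 0, 0], [-6.8, 3.8, -8.3, 0, 0, 0], [-6.8, 3.8, -8.3, 0, 0, 0], [-6.8, 3.8, -4, 0, 0, 0], [-6.8, 3.8, 0, 0, 0, 0], [-6.8, 3.8, 0, 0, 0, 0]], grip=0.25)

```text
clock: 28.3
eef_pos: [0.6602, -0.0228, 0.0192]
eef_rot: [[-0.19, 0.982, -0.005], [0.982, 0.19, -0.001], [0.0, -0.005, -1.0]]
ft_force: [0.1, 0.3, 0.3]
gripper_width: 0.378
```

```bash
python3 look.py l18; python3 -c "
from h import *
print(rt(137,54,57,0,90))
im=bot.snapshot('scene')[:,:,::-1];cv2.imwrite('pics/z18.png',cv2.resize(im[150:240,260:370],None,fx=7,fy=6.6,interpolation=cv2.INTER_CUBIC))"
```

```text
t 28.3 stand mm [137.4  31.3  19.2] z [-0.005 -0.001 -1.   ] y [ 0.982  0.19  -0.005] q [-0.134  0.715  1.597 -0.002  0.834 -0.324] F [0.1 0.3 0.3] w 0.378
tip [137.6  31.3  54.2]
[2.36, -0.27, 0.06, 0.001, 0.002, -0.0]
```

View pics/z18.png

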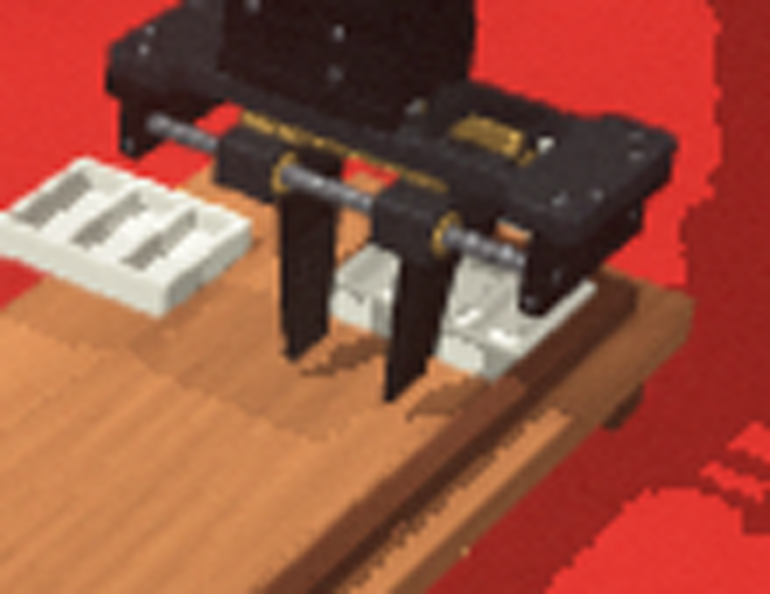

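drive_tool(rows=[[1.0, 0, 0, 0, 0, 0], [1.8, 0, 0, 0, 0, 0], [2.2, 0, 0, 0, 0, 0], [2.35, 0, 0, 0, 0, 0], [2.5, 0, 0, 0, 0, 0], [2.5, 0, 0, 0, 0, 0]])

```text
clock: 29.2
eef_pos: [0.6577, 0.001, 0.0215]
eef_rot: [[-0.19, 0.982, 0.0], [0.982, 0.19, -0.002], [-0.002, -0.0, -1.0]]
ft_force: [0.7, 0.2, -0.9]
gripper_width: 0.373
```

drive_tool(rows=[[0.1, 0, 0, 0, 0, 0], [0.1, 0, 0, 0, 0, 0]])

```text
clock: 29.45
eef_pos: [0.6578, 0.0013, 0.0216]
eef_rot: [[-0.19, 0.982, 0.001], [0.982, 0.19, -0.002], [-0.002, 0.0, -1.0]]
ft_force: [1.3, -4.8, -0.3]
gripper_width: 0.377
```

drive_tool(rows=[[-1.5, 0, 0, 0, 0, 0], [-2, 0, -5, 0, 0, 0], [-2, 0, -10, 0, 0, 0], [-2, -2, -16, 0, 0, 0], [0, -7, -20, 0, 0, 0], [4, -11, -20, 0, 0, 0], [9, -15, -20, 0, 0, 0], [14, -18, -20, 0, 0, 0], [20, -20, -20, 0, 0, 0], [26, -22, -20, 0, 0, 0], [32, -24, -20, 0, 0, 0], [32, -24, -20, 0, 0, 0]])

```text
clock: 30.95
eef_pos: [0.3591, 0.2733, 0.2213]
eef_rot: [[-0.195, 0.981, -0.0], [0.981, 0.195, -0.001], [-0.001, -0.0, -1.0]]
ft_force: [0.1, -1.0, 0.4]
gripper_width: 0.373
```

```bash
python3 look.py l19; python3 meas.py pics/raw_top_l19.png; python3 -c "
from h import *
im=bot.snapshot('scene')[:,:,::-1];a=cv2.resize(im[150:240,280:370],(594,594),interpolation=cv2.INTER_CUBIC);cv2.imwrite('pics/z19.png',a)
b=cv2.imread('pics/raw_top_l19.png');cv2.imwrite('pics/y19.png',cv2.resize(b[95:205,175:325],(800,586),interpolation=cv2.INTER_CUBIC))"
```

```text
t 30.95 stand mm [-101.7  379.3  221.3] z [-0.    -0.001 -1.   ] y [ 0.981  0.195 -0.   ] q [ 5.040e-01  1.900e-01  1.898e+00 -1.000e-03  1.054e+00  3.090e-01] F [ 0.1 -1.   0.4] w 0.373
tip [-101.6  379.4  256.3]
c [14.5 63.2] size [64.2 84.5] ang 2.1
c [142.9 100.2] size [64.9 86.3] ang -0.4
```

View pics/z19.png

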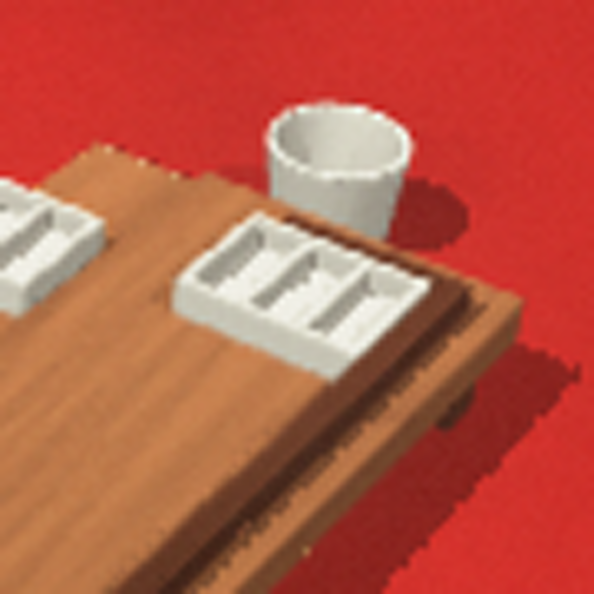

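View pics/y19.png

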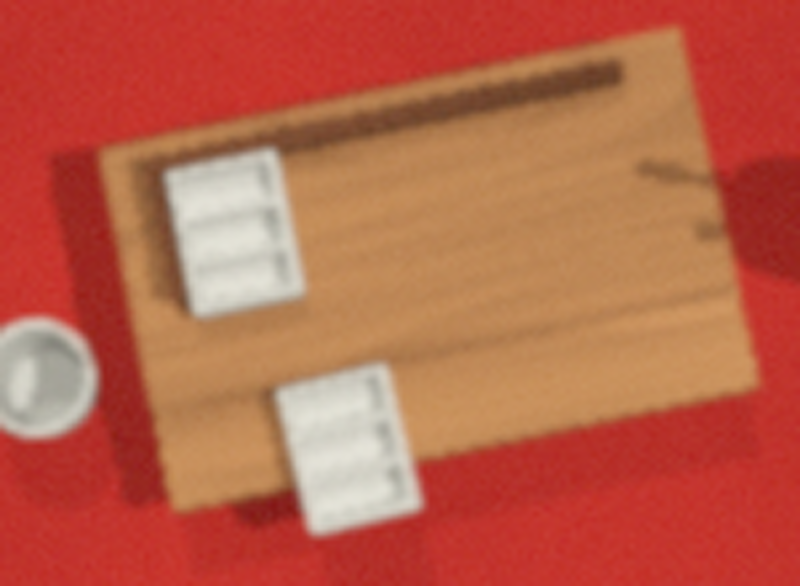

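The palette sits flush in the corner. Its measured centre is about (143, 100) mm, where I'd expect (142.7, 99.4) mm with the fence face taken at deck level. The other palette hasn't moved.

```bash
python3 -c "
from h import *
log();print(bot.hand_in())"
```

```text
t 31.1 stand mm [-100.   376.   221.1] z [ 0.    -0.002 -1.   ] y [ 0.982  0.19  -0.   ] q [ 0.497  0.19   1.898 -0.002  1.054  0.306] F [-0.1 -0.4 -0.1] w 0.375
the job is handed in; nothing more can be done
None
```

The upside-down palette is turned over, wells up, and seated in the fence corner. I handed the job in at about 31 s with the arm well clear.

**What I did:** I lifted the palette from under its overhanging end with the tool at 45° and tipped it over the step onto the deck. I then pushed it along to the corner with the fingers, against the end stop first, then the back fence, then the end stop again.

**Last checks:**
- **Seating:** the push force rose sharply at both fences while the palette stopped moving. It reached about 10 N at the end stop and about 15 N at the back fence.
- **Position:** the final top view puts its centre at stand (142.9, 100.2) mm, square to within about 0.5°.
- **Other palette:** it measured within 0.3 mm of where it started. The cup looks unmoved in the last pictures. I didn't measure the cup, jar or ink stone again.

**What disagreed:**
- **Fingertips:** the pictures showed them about 35 mm short of the reported TCP along the fingers. My first scoop missed because of this, without touching anything, and I corrected for it afterwards.
- **Fence corner:** my first estimate, stand (179, 128) mm, put the palette's home about 4 mm short of where it ended up. I had taken the fence's inner bottom edge for its top edge. Worked out again at deck level, the expected centre is (142.7, 99.4) mm, which matches.

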